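# Kit the power-supply parts into their foam pockets

### The job

Make up the kit for a power-supply build: put the transformer, the finned heat sink, the capacitor and the toroidal choke each into the foam pocket of the kit tray that is cut for it, set down without dropping it, standing upright, square with its pocket and fully down on the pocket floor. Leave the solder reel and the flux bottle standing where they are.

Things in the scene. Friction and masses are not known exactly. Their poses are not given: they have to be found in the camera images.
- transformer_center (a point): Mains transformer: grey laminated steel block with a yellow taped winding bulging from its long sides, on a steel foot plate 60 (its x) x 42 (y) mm; 50 mm high, loose, 0.36 kg. Core 60 x 22 mm, full height; winding 38 x 42 mm, 12 to 40 mm above the underside, its flat sides 42 mm apart across y can be gripped. Point: its middle, 25 mm above the underside; z up.
- heatsink_center (a point): The heat sink: bare aluminium, 72 (its x) x 28 (its y) x 40 mm high, base plate 6 mm thick underneath and six upright fins running along x; the outer fins are flat faces 28 mm apart across y. Loose, about 0.13 kg. The point is the middle, 20 mm above the underside; z is up.
- capacitor_center (a point): The capacitor: a dark upright can, 35 mm in diameter and 60 mm tall, with two 6 mm high screw terminals on its top (66 mm in all). Loose, about 0.08 kg. The point lies on its axis 33 mm above the underside; z is up.
- choke_center (a point): The toroidal choke: a copper-wound ring lying flat, 60 mm outside diameter, 24 mm bore, 34 mm high, side upright all round. Loose, about 0.24 kg. The point is the centre of the ring, 17 mm above the underside; z is up.
- nest_transformer_floor (a point): In the low aluminium kit tray, fixed on the bench mat, with four square charcoal foam inlays in a row along y, 100 mm apart, in any order: the rectangular pocket 76 (x) x 58 (y) mm (the shorter, broader rectangle), for the transformer, long side along long side. Foam face 10 mm above its floor, light grey floor. The point is the middle of the pocket's floor; z up, x and y along its sides.
- nest_heatsink_floor (a point): In the same kit tray: the rectangular pocket 88 (x) x 44 (y) mm (the longer, narrower rectangle), for the heat sink, long side along long side. Foam face 10 mm above its floor, light grey floor. The point is the middle of the pocket's floor; z up, x and y along its sides.
- nest_capacitor_floor (a point): In the same kit tray: the plain round pocket 51 mm in diameter, for the capacitor. Foam face 10 mm above its floor, light grey floor. The point is the middle of the pocket's floor; z up, x and y along its sides.
- nest_choke_floor (a point): In the same kit tray: the round pocket 76 mm in diameter with a foam post (8 mm across, 10 mm high, level with the foam's face) in the middle that goes up the choke's bore. Foam face 10 mm above its floor, light grey floor. The point is the middle of the pocket's floor; z up, x and y along its sides.
- reel_center (a point): The solder reel, a bystander standing upright among the parts: 51 mm in diameter, 38 mm high, loose. The point is its middle, 19 mm above its underside.
- flux_center (a point): The small amber flux bottle with a black cap, a bystander standing upright among the parts: 36 mm in diameter, 78 mm high, loose. The point is its middle, 39 mm above its underside.
Things that resemble listed ones, but are neither listed nor needed, are in the scene too. Leave any purple look-alike of the part that bears heatsink_center alone.

How it is judged:
By the outcome, as a careful person would: the job done as asked, in the order asked, and still so for the second after the job is handed in, with the robot touching nothing.
It also fails if it takes over 102 s, if anything falls off the work surface, if the arm or the gripper's body presses on something with over 40 N, if the wrist force passes 120 N, or if a joint passes its speed limit or range.

### The arm

A 6-joint arm with a two-finger parallel gripper is mounted at the origin on the work surface. World frame = base frame: x ahead of the robot, y to its left, z up, the work surface at z = 0. Lengths are in m, angles in rad, forces in N, time in s.
With the tool pointing down it reaches from about 0.4 to 0.925 m from the base axis. Payload 3.4 kg.
Tool frame: the origin (TCP) lies midway between the tips of the shut fingers; the grasp point (between the pads) lies 19 mm behind it (grip_point_offset is the distance from the TCP to the grasp point, in m); z points along the fingers, y is the line along which they close (so a half turn about z gives the same grasp; the last joint's range is limited). The gripper opens to 85 mm and grips with 20 to 120 N. Pads are 22 mm wide; open, the fingers measure 114 mm over their backs; the gripper's body (76 mm by 85 mm) begins 54 mm behind the grasp point. The pads swing forward as they close: fully open they stand 13 mm farther back than shut.
Start: joints at [1.153, 0.307, 1.506, -0, 1.328, -0.073], TCP at [0.194, 0.541, 0.231] pointing down, gripper open.
Joint ranges: [-3.12, 3.12], [-1.05, 2.28], [0.14, 2.33], [-1.42, 4.57], [0.1, 2.73], [-2.68, 2.68]. Speed limits (rad/s): [2.57, 2.57, 3.14, 3.14, 3.14, 3.14].

### API

Orientations are given as a 3x3 rotation matrix whose columns are the frame's x, y, z axes.
In Python, from plant import observe, snapshot, get_calibration, hand_in, grip_point_offset gives the robot as it stands.
- The arm moves only by the tool jog_arm, never from a script. Its argument "plan" is a list of rows, each a list of 7 numbers: the shift along the tool's x, y, z in m, then the turn, a rotation vector about the tool's x, y, z in degrees, then the opening, from 0 (shut) to 1 (fully open). In form: [[dx, dy, dz, wx, wy, wz, fingers], ...]. A call has 1 to 20 rows; each row is the pose to reach, as a shift and turn from the pose commanded when the call began, along the tool's axes at that moment; what a row does not reach only later rows make up. A row lasts 1/8 s, in which the tool goes at most 62.5 mm and 10.7 degrees, less where a joint would pass 70% of its speed; a pose out of reach is approached as far as the arm can. A call with a gripper value outside its range is refused whole. The fingers move at their own pace and stop on an object; the grip force is fixed at half the most. Time passes only in rows, so rows that repeat a pose let the fingers close. It gives the time, the measured TCP pose, the force, the opening and the grip force at its end, in the units of the state.
- observe(): the state, without advancing time (a new reading comes with each control period).
- snapshot(name): name is "scene" or "top" or "wrist"; returns the picture (480x640x3 uint8, red, green, blue); there is no depth.
- get_calibration(name): a dict with "K" (3x3 intrinsics, pixels), "origin" and "orientation" of the camera in the world; the wrist camera has in their place "hand_eye" (4x4, takes a point from camera to tool coordinates, whose origin is the TCP and whose axes are the flange's). Camera axes: x right, y down, z forward; pixel columns grow to the right and rows downward; lengths in m; the calibration is good to about 2 mm. A picture is of the moment at which its call begins: read the wrist's pose just before it. get_calibration takes no time and is no camera call.
- hand_in(): hands the job in; it is judged then, once.
The state is a dict: "time_s": time; "q": joint angles; "qd": joint speeds; "joint_torque": joint torques, N m; "ee_pos": TCP position; "ee_rot": TCP orientation; "contact_force": force on the tool from outside, world axes, zero at the start; "moment": the same for the moment, N m; "opening": opening from 0.0 (shut) to 1.0 (fully open); "grip_force": force on a finger pad.
Only numpy, scipy, OpenCV 4.12 (cv2) and the standard library are available. Lean on these libraries where they do the work, as an engineer would, in place of code of your own. Each camera call takes 0.05 s, during which the arm holds its last target. There are 200 camera calls.

## Working session

There is one attempt and no reset: what is moved stays moved. The work goes in short steps, Python scripts to look and compute and a tool call to move; the robot and the scene stay as the last step left them, time stands still between calls to the robot, and variables do not carry over. Pictures are saved under pics/ and viewed, at most 14 in all, crops included, and the job is handed in when it is done.

Besides the shell and the picture viewer there is one more tool, called after "Call:" as a command line: name --pt "numbers of a row" for each row, then --argument value for the rest. jog_arm: Moves the arm, as the interface text tells. Its arguments: {"type":"object","properties":{"plan":{"type":"array"}},"required":["plan"]}

```bash
mkdir -p pics
python3 - <<'E'
from plant import *
import cv2,numpy as np
o=observe();print(o['time_s'],o['ee_pos'],o['ee_rot'],o['opening'],grip_point_offset)
for n in("scene","top","wrist"):
    c=get_calibration(n);print(n,c)
for n in("scene","top"):
    cv2.imwrite(f"pics/{n}0.png",snapshot(n)[:,:,::-1])
E
```

```text
0.0 [0.19355995 0.54070452 0.23037335] [[-9.41461648e-01  3.37119076e-01 -8.33618861e-04]
 [ 3.37120072e-01  9.41459784e-01 -1.87929362e-03]
 [ 1.51272904e-04 -2.05031252e-03 -9.99997887e-01]] 0.9988368360707555 0.0187
scene {'K': array([[561.41433393,   0.        , 310.20966017],
       [  0.        , 561.41433393, 241.50660201],
       [  0.        ,   0.        ,   1.        ]]), 'origin': array([0.78992259, 0.38888254, 0.81327012]), 'orientation': array([[-0.82289374,  0.47952594, -0.30479627],
       [ 0.56811593,  0.70334586, -0.4272574 ],
       [ 0.00949619, -0.52474706, -0.85120523]])}
top {'K': array([[597.30715814,   0.        , 328.22091446],
       [  0.        , 597.30715814, 239.15887285],
       [  0.        ,   0.        ,   1.        ]]), 'origin': array([0.3764659 , 0.01495081, 1.14773482]), 'orientation': array([[-0.01747173, -0.99190656,  0.12576214],
       [-0.99966595,  0.01493393, -0.02109403],
       [ 0.01904518, -0.12608868, -0.99183614]])}
wrist {'K': array([[376.97216825,   0.        , 321.85224516],
       [  0.        , 376.97216825, 236.14238391],
       [  0.        ,   0.        ,   1.        ]]), 'hand_eye': array([[ 1.19428872e-03, -9.58968407e-01, -2.83510437e-01,
         7.11229746e-02],
       [ 9.99999182e-01,  1.01560878e-03,  7.77223634e-04,
         1.40039573e-04],
       [-4.57397221e-04, -2.83511134e-01,  9.58968836e-01,
        -1.42753383e-01],
       [ 0.00000000e+00,  0.00000000e+00,  0.00000000e+00,
         1.00000000e+00]])}
```

View pics/top0.png

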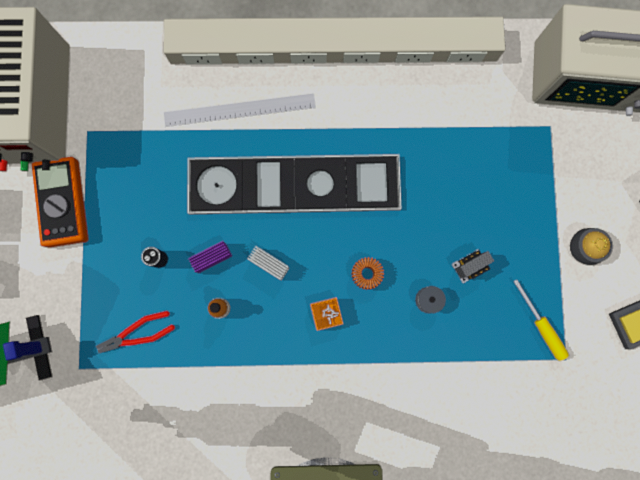

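View pics/scene0.png

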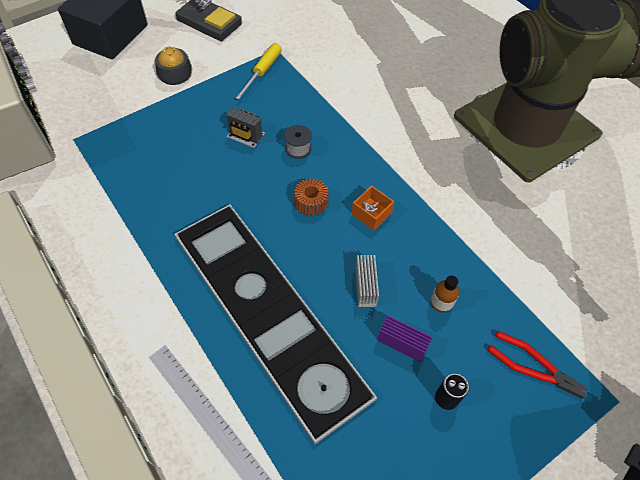

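The top view shows, as candidates: heat sink silver (268,262), with purple look-alike (210,257); choke copper ring (368,273), with orange box (326,314); capacitor (153,257), with flux bottle (218,308); transformer (472,266), with reel (432,299). By the description I choose silver, ring, two-terminal can and laminated block. Pockets from left: choke (217,185), heat sink (269,184), capacitor (320,183), transformer (372,182).

```bash
cat > h.py <<'E'
import cv2,numpy as np
from plant import *
def rays(n,uv,obs=None):
    c=get_calibration(n);uv=np.atleast_2d(np.asarray(uv,float))
    if n=="wrist":
        H=c["hand_eye"];T=np.eye(4);T[:3,:3]=obs["ee_rot"];T[:3,3]=obs["ee_pos"];H=T@H;R,o=H[:3,:3],H[:3,3]
    else:R,o=np.array(c["orientation"]),np.array(c["origin"])
    d=np.c_[uv,np.ones(len(uv))]@np.linalg.inv(c["K"]).T@R.T
    return o,d
def onz(n,uv,z,obs=None):
    o,d=rays(n,uv,obs);return o+d*((z-o[2])/d[:,2])[:,None]
def tri(a,ua,b,ub):
    o1,d1=rays(a,ua);o2,d2=rays(b,ub);d1=d1[0];d2=d2[0]
    s=np.linalg.lstsq(np.c_[d1,-d2],o2-o1,rcond=None)[0]
    p,q=o1+s[0]*d1,o2+s[1]*d2;return (p+q)/2,np.linalg.norm(p-q)
def blobs(m,amin):
    m=m.astype(np.uint8)*255
    cs,_=cv2.findContours(m,cv2.RETR_EXTERNAL,cv2.CHAIN_APPROX_NONE)
    return [c for c in cs if cv2.contourArea(c)>amin]
E
python3 - <<'E'
from h import *
T=cv2.imread("pics/top0.png");S=cv2.imread("pics/scene0.png")
def cen(c):
    m=cv2.moments(c);return np.array([m['m10']/m['m00'],m['m01']/m['m00']])
def floors(I,box):
    h=cv2.cvtColor(I,cv2.COLOR_BGR2HSV);m=(h[...,2]>125)&(h[...,1]<60)
    k=np.zeros_like(m);x0,y0,x1,y1=box;k[y0:y1,x0:x1]=1
    return [c for c in blobs(m&k,200)]
# top: inside the tray
ft=sorted(floors(T,(192,160,396,208)),key=lambda c:-cen(c)[0])
poly=np.array([[182,235],[229,212],[368,398],[318,434]])
k=np.zeros(S.shape[:2],np.uint8);cv2.fillPoly(k,[poly],1)
h=cv2.cvtColor(S,cv2.COLOR_BGR2HSV)
fs=sorted(blobs((h[...,2]>125)&(h[...,1]<60)&(k>0),200),key=lambda c:cen(c)[1])
for c in ft:print('top',cen(c),cv2.contourArea(c))
for c in fs:print('scene',cen(c),cv2.contourArea(c))
for a,b in zip(ft,fs):print(tri("top",cen(a),"scene",cen(b)))
# objects in top
hT=cv2.cvtColor(T,cv2.COLOR_BGR2HSV)
mat=(hT[...,0]>90)&(hT[...,0]<112)&(hT[...,1]>120)
k=np.zeros(mat.shape,bool);k[225:340,130:500]=1
for c in blobs(k&~mat,150):print(cen(c).round(1),cv2.contourArea(c),cv2.boundingRect(c),onz("top",cen(c),.03).round(3))
m=(hT[...,1]<60)&(hT[...,2]>110)&k
for c in blobs(m,60):print('bright',cen(c),cv2.minAreaRect(c))
B=cv2.resize(T[225:335,130:330],None,fx=4,fy=4,interpolation=cv2.INTER_CUBIC)
C=cv2.resize(T[225:335,330:510],None,fx=4,fy=4,interpolation=cv2.INTER_CUBIC)
cv2.imwrite("pics/crop1.png",B)
E
```

```text
top [371.53075247 182.05664488] 994.5
top [320.11011236 183.17191011] 445.0
top [268.52234848 184.02329545] 880.0
top [216.66952245 184.98825956] 1050.5
scene [218.17599743 241.57625483] 1036.0
scene [249.59735654 285.49226306] 517.0
scene [283.96368243 333.61993243] 1184.0
scene [322.08840789 386.83588264] 1732.5
(array([ 0.63068714, -0.09551806,  0.01783264]), np.float64(0.002342251585968649))
(array([0.63003041, 0.00374923, 0.01745224]), np.float64(0.0027964419385745334))
(array([0.62966167, 0.10297339, 0.01785133]), np.float64(0.003143110275686196))
(array([0.62910663, 0.20226763, 0.01802621]), np.float64(0.003505497621824418))
[159.2 333.1] 188.0 (130, 324, 45, 16) [[0.349 0.305 0.03 ]]
[148.3 319.1] 260.0 (130, 310, 40, 23) [[0.375 0.326 0.03 ]]
[218.5 307.7] 348.5 (207, 298, 24, 21) [[0.393 0.197 0.03 ]]
[326.2 313.6] 781.5 (310, 297, 34, 34) [[ 0.379 -0.003  0.03 ]]
[430.2 299.4] 605.0 (416, 286, 30, 27) [[ 0.402 -0.198  0.03 ]]
[367.3 273. ] 797.5 (351, 257, 33, 33) [[ 0.453 -0.081  0.03 ]]
[472.4 265.1] 741.5 (452, 249, 42, 35) [[ 0.465 -0.28   0.03 ]]
[153.1 256.8] 370.5 (141, 247, 26, 20) [[0.49  0.319 0.03 ]]
[268.  262.7] 641.5 (247, 246, 42, 35) [[0.475 0.105 0.03 ]]
[209.6 256.7] 679.5 (188, 241, 44, 32) [[0.488 0.214 0.03 ]]
bright [329.44326241 312.89007092] ((328.93365478515625, 313.50445556640625), (14.11081314086914, 12.887876510620117), 41.18592071533203)
bright [150.47266667 255.792     ] ((150.0, 256.0), (18.0, 18.0), 90.0)
bright [268.28802039 262.84253752] ((268.22943115234375, 262.7823791503906), (40.03557205200195, 16.25965690612793), 32.47119140625)
```

View pics/crop1.png

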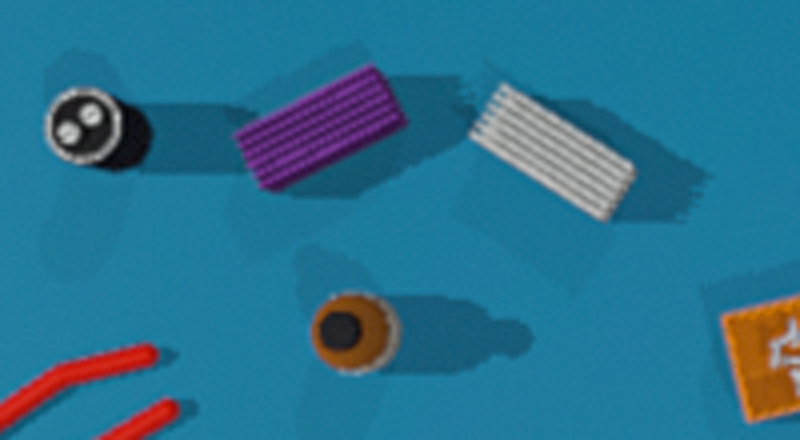

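The crop confirms it: the can with two terminals (85,125), the purple look-alike (320,128), the silver finned heat sink (553,152) and the flux bottle (355,332). I'll move towards the transformer.

```bash
cat >> h.py <<'E'
from scipy.spatial.transform import Rotation as Ro
def goal(*gs):
    """rows from the present pose to TCP goals (x,y,z,phi deg of tool y)"""
    o=observe();R0,p0=o["ee_rot"],o["ee_pos"]
    print('t',round(o['time_s'],2),'p',p0.round(4),'phi',np.degrees(np.arctan2(R0[1,1],R0[0,1])).round(1),'q6',o['q'][5].round(2),'f',o['contact_force'].round(1),'op',round(o['opening'],3))
    pp,pr=p0,R0
    for x,y,z,f in gs:
        f=np.radians(f);Y=np.array([np.cos(f),np.sin(f),0]);Z=np.array([0,0,-1.]);R1=np.c_[np.cross(Y,Z),Y,Z]
        p=np.array([x,y,z]);n=max(np.linalg.norm(p-pp)/.0625,np.degrees(Ro.from_matrix(pr.T@R1).magnitude())/10.7)
        print((R0.T@(p-p0)).round(4).tolist(),Ro.from_matrix(R0.T@R1).as_rotvec(degrees=True).round(2).tolist(),'rows',n.round(1));pp,pr=p,R1
E
python3 -c "
from h import *
goal((.5,.2,.2,45),(.465,-.28,.15,29))"
```

```text
t 0.1 p [0.1936 0.5408 0.2305] phi 70.3 q6 -0.07 f [-0.4 -0.7 -0.2] op 1.0
[-0.4034, -0.2175, 0.0308] [-0.11, 0.01, 25.3] rows 7.3
[-0.5322, -0.6811, 0.0817] [-0.1, 0.03, 41.3] rows 7.7
```

Call:
jog_arm --pt "-0.4034 -0.2175 0.0308 -0.1 0 25.3 1" --pt "-0.4034 -0.2175 0.0308 -0.1 0 25.3 1" --pt "-0.4034 -0.2175 0.0308 -0.1 0 25.3 1" --pt "-0.4034 -0.2175 0.0308 -0.1 0 25.3 1" --pt "-0.4034 -0.2175 0.0308 -0.1 0 25.3 1" --pt "-0.4034 -0.2175 0.0308 -0.1 0 25.3 1" --pt "-0.4034 -0.2175 0.0308 -0.1 0 25.3 1" --pt "-0.5322 -0.6811 0.0817 -0.1 0 41.3 1" --pt "-0.5322 -0.6811 0.0817 -0.1 0 41.3 1" --pt "-0.5322 -0.6811 0.0817 -0.1 0 41.3 1" --pt "-0.5322 -0.6811 0.0817 -0.1 0 41.3 1" --pt "-0.5322 -0.6811 0.0817 -0.1 0 41.3 1" --pt "-0.5322 -0.6811 0.0817 -0.1 0 41.3 1" --pt "-0.5322 -0.6811 0.0817 -0.1 0 41.3 1" --pt "-0.5322 -0.6811 0.0817 -0.1 0 41.3 1" --pt "-0.5322 -0.6811 0.0817 -0.1 0 41.3 1" --pt "-0.5322 -0.6811 0.0817 -0.1 0 41.3 1" --pt "-0.5322 -0.6811 0.0817 -0.1 0 41.3 1"

```text
time_s: 2.35
ee_pos: [0.4651, -0.2777, 0.1495]
ee_rot: [[-0.486, 0.874, 0.0], [0.874, 0.486, 0.002], [0.002, 0.001, -1.0]]
contact_force: [-0.3, -0.6, 0.6]
opening: 1.003
grip_force: 0.0
```

Run:
```python
from h import *
import pickle
o=observe();I=snapshot("wrist")[:,:,::-1];cv2.imwrite("pics/w1.png",I);pickle.dump(o,open("w1.pkl","wb"))
goal()
h=cv2.cvtColor(np.ascontiguousarray(I),cv2.COLOR_BGR2HSV)
mat=(h[...,0]>90)&(h[...,0]<112)&(h[...,1]>120)
for c in blobs(~mat,1500):
    m=cv2.moments(c);u=[m['m10']/m['m00'],m['m01']/m['m00']];print(np.round(u),cv2.boundingRect(c),cv2.minAreaRect(c),onz("wrist",u,.025,o).round(4))
```

```text
t 2.4 p [ 0.4653 -0.2777  0.1497] phi 29.1 q6 -1.13 f [ 0.4  0.2 -0.1] op 0.998
[319. 238.] (290, 191, 59, 100) ((319.0, 240.5), (99.0, 58.0), 90.0) [[ 0.4683 -0.2854  0.025 ]]
[294.  82.] (254, 39, 81, 86) ((294.0, 81.5), (85.0, 80.0), 90.0) [[ 0.402  -0.1996  0.025 ]]
[604. 120.] (535, 0, 105, 215) ((586.9999389648438, 106.99998474121094), (213.99996948242188, 103.99998474121094), 90.0) [[ 0.5971 -0.1186  0.025 ]]
[227. 334.] (0, 0, 640, 480) ((319.5, 239.5), (479.0, 639.0), 90.0) [[ 0.4426 -0.3915  0.025 ]]
```

View pics/w1.png

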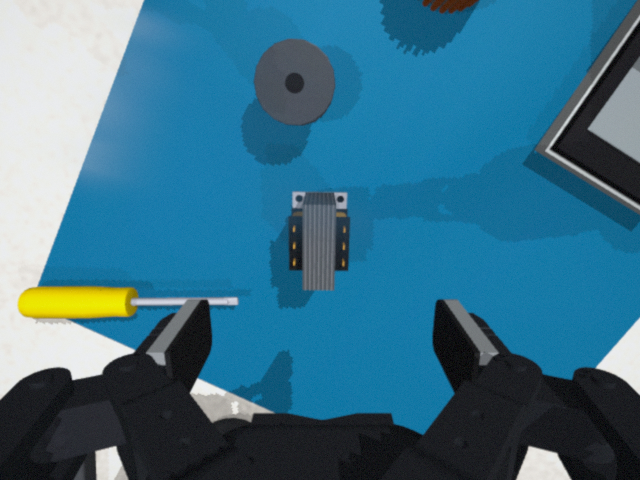

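The wrist view shows the transformer at (319,240), core along image rows, well aligned with the tool; core top corners about (303,193) to (334,290), and screwdriver tip at (237,300).

Run:
```python
from h import *
import pickle
o=pickle.load(open("w1.pkl","rb"))
I=cv2.imread("pics/w1.png");h=cv2.cvtColor(I,cv2.COLOR_BGR2HSV)
g=(h[...,1]<60)&(h[...,2]>75);k=np.zeros_like(g);k[192:296,290:350]=1
c=max(blobs(g&k,100),key=cv2.contourArea);print(cv2.boundingRect(c))
for z,P in((.05,[[318.5,290],[318.5,193],[303,260],[334,260]]),(.01,[[237,300]])):
    p=onz("wrist",P,z,o);print(p.round(4),((p-o['ee_pos'])@o['ee_rot']).round(4))
for r in (205,215,225,245,260,275,285):
    x=np.where((g&k)[r])[0];x=x[(x>296)&(x<340)];print(r,x.min(),x.max(),(x.min()+x.max())/2)
```

```text
(293, 192, 54, 98)
[[ 0.4831 -0.3125  0.05  ]
 [ 0.4499 -0.2527  0.05  ]
 [ 0.463  -0.2982  0.05  ]
 [ 0.4815 -0.2879  0.05  ]] [[-0.0393 -0.0014  0.0994]
 [ 0.0291 -0.0013  0.0995]
 [-0.0171 -0.0119  0.0994]
 [-0.017   0.0092  0.0995]]
[[ 0.4375 -0.3689  0.01  ]] [[-0.0666 -0.0686  0.1393]]
205 297 339 318.0
215 297 335 316.0
225 303 334 318.5
245 303 335 319.0
260 303 334 318.5
275 303 333 318.0
285 303 333 318.0
```

Call:
jog_arm --pt "-0.0093 -0.0013 0.05 0 0 0 1" --pt "-0.0093 -0.0013 0.1 0 0 0 1" --pt "-0.0093 -0.0013 0.13 0 0 0 1" --pt "-0.0093 -0.0013 0.138 0 0 0 1" --pt "-0.0093 -0.0013 0.138 0 0 0 0" --pt "-0.0093 -0.0013 0.138 0 0 0 0" --pt "-0.0093 -0.0013 0.138 0 0 0 0" --pt "-0.0093 -0.0013 0.138 0 0 0 0" --pt "-0.0093 -0.0013 0.138 0 0 0 0" --pt "-0.0093 -0.0013 0.138 0 0 0 0" --pt "-0.0093 -0.0013 0.138 0 0 0 0"

```text
time_s: 3.78
ee_pos: [0.47, -0.2887, 0.0134]
ee_rot: [[-0.485, 0.875, 0.004], [0.875, 0.485, -0.001], [-0.003, 0.003, -1.0]]
contact_force: [0.8, 0.1, 5.7]
opening: 0.477
grip_force: 62.0
```

```bash
python3 -c "
from h import *
goal((.47,-.2887,.14,29),(.70,.03,.2,90))"
```

```text
t 3.77 p [ 0.47   -0.2887  0.0134] phi 29.0 q6 -1.14 f [0.8 0.1 5.7] op 0.477
[-0.0004, 0.0004, -0.1266] [0.18, 0.15, -0.0] rows 2.0
[0.1667, 0.3563, -0.1859] [0.09, 0.23, -61.0] rows 6.4
```

Call:
jog_arm --pt "0 0 -0.03 0.1 0.1 0 0" --pt "0 0 -0.08 0.1 0.1 0 0" --pt "0 0 -0.127 0.1 0.1 0 0" --pt "0.02 0.05 -0.14 0.1 0.1 -8 0" --pt "0.04 0.1 -0.15 0.1 0.2 -16 0" --pt "0.07 0.15 -0.16 0.1 0.2 -25 0" --pt "0.09 0.2 -0.17 0.1 0.2 -34 0" --pt "0.12 0.25 -0.18 0.1 0.2 -43 0" --pt "0.14 0.3 -0.186 0.1 0.2 -52 0" --pt "0.155 0.335 -0.186 0.1 0.2 -61 0" --pt "0.1667 0.356 -0.186 0.1 0.2 -61 0" --pt "0.1667 0.356 -0.186 0.1 0.2 -61 0" --pt "0.1667 0.356 -0.186 0.1 0.2 -61 0" --pt "0.1667 0.356 -0.186 0.1 0.2 -61 0"

```text
time_s: 5.52
ee_pos: [0.6983, 0.0289, 0.1983]
ee_rot: [[-1.0, 0.002, -0.004], [0.002, 1.0, 0.001], [0.004, 0.001, -1.0]]
contact_force: [0.5, -0.0, -2.6]
opening: 0.485
grip_force: 61.9
```

Run:
```python
from h import *
import pickle
o=observe();I=np.ascontiguousarray(snapshot("wrist")[:,:,::-1]);cv2.imwrite("pics/w2.png",I);pickle.dump(o,open("w2.pkl","wb"))
goal()
h=cv2.cvtColor(I,cv2.COLOR_BGR2HSV);g=(h[...,1]<60)&(h[...,2]>120)
for c in blobs(g,1500):
    (u),s,a=cv2.minAreaRect(c);print(np.round(u),np.round(s),round(a,1),cv2.boundingRect(c),onz("wrist",u,.012,o).round(4))
```

```text
t 5.58 p [0.6985 0.0289 0.1984] phi 89.9 q6 -1.59 f [ 0.3  0.1 -3.6] op 0.479
[134. 317.] [269. 122.] 0.0 (0, 256, 270, 123) [[ 0.8052 -0.1528  0.012 ]]
[507. 349.] [188. 264.] 90.0 (375, 255, 265, 189) [[0.8414 0.2136 0.012 ]]
[352. 128.] [136. 517.] 89.5 (93, 59, 518, 139) [[0.6294 0.0545 0.012 ]]
```

View pics/w2.png

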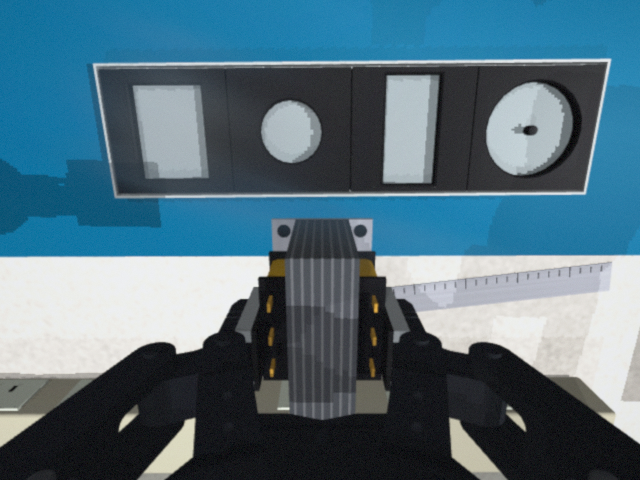

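The wrist view shows the transformer held upright and square; pockets at (171,131), (291,131), (411,129), (531,128), foam seams near columns 228, 351, 475 and tray corners (95,65), (609,60), (586,193), (117,197).

Run:
```python
from h import *
import pickle
o=pickle.load(open("w2.pkl","rb"));I=cv2.imread("pics/w2.png")
g=cv2.GaussianBlur(cv2.cvtColor(I,cv2.COLOR_BGR2GRAY),(3,3),0).astype(float)
v=cv2.cvtColor(I,cv2.COLOR_BGR2HSV)
L=[]
for a,b in((222,240),(344,358),(467,486)):
    P=[[a+g[r,a:b].argmin(),r] for r in range(80,182,2)]
    P=np.array(P,float);f=np.polyfit(P[:,1],P[:,0],1)
    for _ in range(3):
        k=abs(np.polyval(f,P[:,1])-P[:,0])<1.5;f=np.polyfit(P[k,1],P[k,0],1)
    L.append([[np.polyval(f,r),r] for r in(75,130,185)])
for z in(.005,.01,.015,.02,.025):
    p=[onz("wrist",l,z,o) for l in L];print(z,[(p[i+1][j]-p[i][j])[1].round(4) for i in(0,1) for j in range(3)])
    c=onz("wrist",[[95,65],[609,60],[586,193],[117,197]],z,o);print('  tray',np.ptp(c[:,0]).round(4),np.ptp(c[:,1]).round(4),c.mean(0).round(4))
    print('  seam ang',[np.degrees(np.arctan2(*(q[0]-q[2])[1::-1]))for q in p], [q[1].round(4) for q in p])
# floors
m=(v[...,1]<60)&(v[...,2]>110);k=np.zeros_like(m);k[72:190,125:224]=1;k[72:190,235:345]=1;k[72:190,358:468]=1;k[72:190,484:582]=1
for c in blobs(m&k,800):
    x,y,w,hh=cv2.boundingRect(c)
    q=onz("wrist",[[x,y+hh/2],[x+w,y+hh/2],[x+w/2,y],[x+w/2,y+hh]],.01,o)
    print((x,y,w,hh),q[:2,1].round(4),q[2:,0].round(4))
```

```text
0.005 [np.float64(0.1043), np.float64(0.1043), np.float64(0.1042), np.float64(0.1044), np.float64(0.1044), np.float64(0.1044)]
  tray 0.1128 0.4236 [0.6325 0.0547 0.005 ]
  seam ang [np.float64(-179.5909806465505), np.float64(-179.62930658769778), np.float64(-179.61310909368166)] [array([ 0.6308, -0.0505,  0.005 ]), array([0.6309, 0.0538, 0.005 ]), array([0.631 , 0.1582, 0.005 ])]
0.01 [np.float64(0.1027), np.float64(0.1027), np.float64(0.1027), np.float64(0.1029), np.float64(0.1029), np.float64(0.1029)]
  tray 0.1111 0.4173 [0.6324 0.0543 0.01  ]
  seam ang [np.float64(-179.59098064655046), np.float64(-179.62930658769778), np.float64(-179.61310909368166)] [array([ 0.6307, -0.0493,  0.01  ]), array([0.6309, 0.0534, 0.01  ]), array([0.631 , 0.1563, 0.01  ])]
0.015 [np.float64(0.1012), np.float64(0.1012), np.float64(0.1011), np.float64(0.1013), np.float64(0.1013), np.float64(0.1013)]
  tray 0.1094 0.411 [0.6323 0.0539 0.015 ]
  seam ang [np.float64(-179.59098064655046), np.float64(-179.62930658769778), np.float64(-179.61310909368166)] [array([ 0.6307, -0.0481,  0.015 ]), array([0.6308,
[... 324 characters left out ...]
36817)] [array([ 0.6306, -0.0469,  0.02  ]), array([0.6308, 0.0527, 0.02  ]), array([0.6309, 0.1524, 0.02  ])]
0.025 [np.float64(0.0981), np.float64(0.0981), np.float64(0.098), np.float64(0.0982), np.float64(0.0982), np.float64(0.0982)]
  tray 0.1061 0.3984 [0.6322 0.0531 0.025 ]
  seam ang [np.float64(-179.59098064655046), np.float64(-179.62930658769778), np.float64(-179.61310909368166)] [array([ 0.6306, -0.0458,  0.025 ]), array([0.6307, 0.0523, 0.025 ]), array([0.6308, 0.1505, 0.025 ])]
(261, 100, 60, 63) [-0.0224  0.0284] [0.6069 0.6583]
(133, 85, 76, 94) [-0.1307 -0.0664] [0.5952 0.672 ]
(486, 82, 86, 93) [0.1679 0.2407] [0.5932 0.6689]
(383, 75, 55, 108) [0.0808 0.1274] [0.5878 0.6758]
```

```bash
python3 -c "
from h import *
goal((.632,-.097,.12,90.2),(.632,-.097,.027,90.2))"
```

```text
t 5.58 p [0.6985 0.0289 0.1984] phi 89.9 q6 -1.59 f [ 0.3  0.1 -3.6] op 0.479
[0.0659, -0.1262, 0.0784] [0.07, -0.18, -0.32] rows 2.6
[0.0656, -0.1263, 0.1714] [0.07, -0.18, -0.32] rows 1.5
```

Call:
jog_arm --pt "0.02 -0.04 0.02 0 0 0 0" --pt "0.05 -0.09 0.05 0.1 -0.2 -0.3 0" --pt "0.066 -0.126 0.07 0.1 -0.2 -0.3 0" --pt "0.066 -0.126 0.1 0.1 -0.2 -0.3 0" --pt "0.066 -0.126 0.13 0.1 -0.2 -0.3 0" --pt "0.066 -0.126 0.155 0.1 -0.2 -0.3 0" --pt "0.066 -0.126 0.168 0.1 -0.2 -0.3 0" --pt "0.066 -0.126 0.17 0.1 -0.2 -0.3 0" --pt "0.066 -0.126 0.171 0.1 -0.2 -0.3 0" --pt "0.066 -0.126 0.171 0.1 -0.2 -0.3 0" --pt "0.066 -0.126 0.171 0.1 -0.2 -0.3 0"

```text
time_s: 6.95
ee_pos: [0.6333, -0.0955, 0.0281]
ee_rot: [[-1.0, -0.005, 0.002], [-0.005, 1.0, -0.001], [-0.002, -0.001, -1.0]]
contact_force: [-0.0, -0.5, -3.9]
opening: 0.484
grip_force: 61.9
```

Call:
jog_arm --pt "0.001 -0.001 0.002 0 0 0 0" --pt "0.001 -0.001 0.003 0 0 0 0" --pt "0.001 -0.001 0.004 0 0 0 0" --pt "0.001 -0.001 0.004 0 0 0 0"

```text
time_s: 7.45
ee_pos: [0.6316, -0.0964, 0.0231]
ee_rot: [[-1.0, -0.005, 0.001], [-0.005, 1.0, -0.0], [-0.001, -0.0, -1.0]]
contact_force: [-0.0, 0.4, -2.7]
opening: 0.479
grip_force: 62.0
```

Call:
jog_arm --pt "0 0 0.001 0 0 0 0" --pt "0 0 0.001 0 0 0 0" --pt "0 0 0.002 0 0 0 0" --pt "0 0 0.002 0 0 0 0"

```text
time_s: 7.95
ee_pos: [0.6317, -0.0964, 0.0212]
ee_rot: [[-1.0, -0.005, 0.001], [-0.005, 1.0, -0.0], [-0.001, -0.0, -1.0]]
contact_force: [0.3, 0.2, -3.5]
opening: 0.478
grip_force: 62.0
```

Call:
jog_arm --pt "0 0 0.001 0 0 0 0" --pt "0 0 0.001 0 0 0 0" --pt "0 0 0.002 0 0 0 0" --pt "0 0 0.002 0 0 0 0"

```text
time_s: 8.45
ee_pos: [0.6319, -0.0965, 0.0204]
ee_rot: [[-1.0, -0.005, 0.002], [-0.005, 1.0, -0.0], [-0.002, -0.0, -1.0]]
contact_force: [-2.9, 0.1, 5.4]
opening: 0.477
grip_force: 63.1
```

Call:
jog_arm --pt "0 0 0.002 0 0 0 0.6" --pt "0 0 0.001 0 0 0 0.8" --pt "0 0 0 0 0 0 0.8" --pt "0 0 -0.01 0 0 0 0.8" --pt "0 0 -0.05 0 0 0 1" --pt "0 0 -0.1 0 0 0 1" --pt "-0.02 0 -0.12 0 0 0 1" --pt "-0.04 0 -0.12 0 0 0 1" --pt "-0.04 0 -0.12 0 0 0 1"

```text
time_s: 9.57
ee_pos: [0.6731, -0.0963, 0.1404]
ee_rot: [[-1.0, -0.006, 0.003], [-0.006, 1.0, -0.001], [-0.003, -0.001, -1.0]]
contact_force: [-1.0, -0.5, -0.5]
opening: 1.0
grip_force: 0.0
```

Run:
```python
from h import *
o=observe();I=np.ascontiguousarray(snapshot("wrist")[:,:,::-1]);cv2.imwrite("pics/w3.png",I);cv2.imwrite("pics/w3c.png",I[20:420,120:520])
goal((.52,.0,.18,30),(.475,.105,.14,-32.5))
```

```text
t 9.62 p [ 0.6714 -0.0962  0.1395] phi 90.3 q6 -1.78 f [-0.4 -0.2 -0.2] op 1.002
[0.1509, 0.097, -0.0406] [0.01, 0.04, 60.32] rows 5.6
[0.1953, 0.2023, -0.0007] [0.03, 0.03, 122.82] rows 5.8
```

View pics/w3c.png

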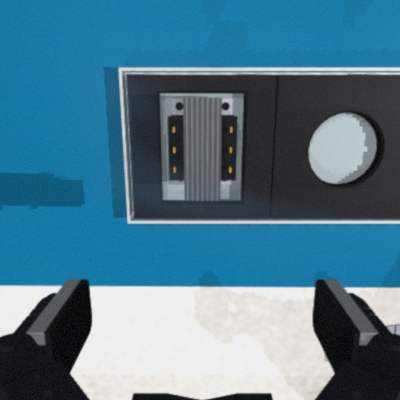

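The crop shows the transformer upright and square inside its pocket at (203,148). Next is the heat sink.

Call:
jog_arm --pt "0.03 0.02 -0.03 0 0 10 1" --pt "0.06 0.04 -0.04 0 0 20 1" --pt "0.09 0.06 -0.04 0 0 30 1" --pt "0.12 0.08 -0.04 0 0 40 1" --pt "0.14 0.11 -0.04 0 0 50 1" --pt "0.155 0.13 -0.04 0 0 60 1" --pt "0.17 0.15 -0.03 0 0 70 1" --pt "0.18 0.17 -0.02 0 0 80 1" --pt "0.19 0.19 -0.01 0 0 90 1" --pt "0.195 0.202 -0.001 0 0 100 1" --pt "0.195 0.202 -0.001 0 0 110 1" --pt "0.195 0.202 -0.001 0 0 120 1" --pt "0.195 0.202 -0.001 0 0 122.8 1" --pt "0.195 0.202 -0.001 0 0 122.8 1" --pt "0.195 0.202 -0.001 0 0 122.8 1"

```text
time_s: 11.5
ee_pos: [0.4747, 0.1045, 0.1399]
ee_rot: [[0.537, 0.844, -0.0], [0.844, -0.537, -0.0], [-0.0, 0.0, -1.0]]
contact_force: [0.3, -0.4, 0.6]
opening: 1.002
grip_force: 0.0
```

Run:
```python
from h import *
o=observe();I=np.ascontiguousarray(snapshot("wrist")[:,:,::-1]);cv2.imwrite("pics/w4.png",I)
goal()
h=cv2.cvtColor(I,cv2.COLOR_BGR2HSV);g=(h[...,1]<60)&(h[...,2]>75);g[300:]=0;g[:,:200]=0;g[:,440:]=0
for c in blobs(g,1200):
    u,s,a=cv2.minAreaRect(c);print(u,s,a,cv2.boundingRect(c))
    P=cv2.boxPoints((u,s,a))
    p=onz("wrist",np.r_[P,[u]],.04,o);print(((p-o['ee_pos'])@o['ee_rot']).round(4))
    q=onz("wrist",P,.0,o);print(((q-o['ee_pos'])@o['ee_rot']).round(4))
cv2.imwrite("pics/w4c.png",I[:,120:520])
```

```text
t 11.55 p [0.475  0.1046 0.1399] phi -32.5 q6 0.7 f [-0.2 -0.5 -0.3] op 0.996
(325.5, 232.5) (111.0, 43.0) 90.0 (304, 177, 44, 112)
[[ 0.0404 -0.0105  0.0999]
 [ 0.0404  0.0171  0.0999]
 [-0.0369  0.0186  0.0999]
 [-0.037  -0.0115  0.0999]
 [ 0.0034  0.0034  0.0999]]
[[ 0.0351 -0.0124  0.1399]
 [ 0.0351  0.0197  0.1399]
 [-0.055   0.0215  0.1399]
 [-0.055  -0.0135  0.1399]]
```

View pics/w4c.png

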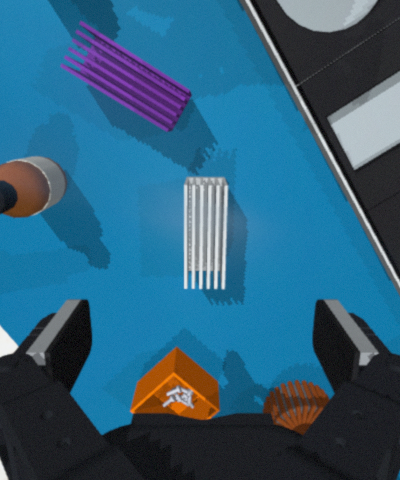

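The view shows the silver heat sink at (326,233) in the full frame, fins along the image rows and square with the tool; the purple one is clear of it.

Call:
jog_arm --pt "-0.001 0.0035 0.05 0 0 0 1" --pt "-0.001 0.0035 0.1 0 0 0 1" --pt "-0.001 0.0035 0.122 0 0 0 1" --pt "-0.001 0.0035 0.127 0 0 0 1" --pt "-0.001 0.0035 0.127 0 0 0 0.3" --pt "-0.001 0.0035 0.127 0 0 0 0" --pt "-0.001 0.0035 0.127 0 0 0 0" --pt "-0.001 0.0035 0.127 0 0 0 0" --pt "-0.001 0.0035 0.127 0 0 0 0" --pt "-0.001 0.0035 0.127 0 0 0 0" --pt "-0.001 0.0035 0.127 0 0 0 0" --pt "-0.001 0.0035 0.127 0 0 0 0" --pt "-0.001 0.0035 0.127 0 0 0 0"

```text
time_s: 13.18
ee_pos: [0.4787, 0.1022, 0.0142]
ee_rot: [[0.537, 0.843, 0.003], [0.843, -0.537, 0.0], [0.002, 0.002, -1.0]]
contact_force: [-1.3, 1.0, 5.1]
opening: 0.311
grip_force: 60.0
```

```bash
python3 -c "
from h import *
goal((.474,.1045,.13,-32.5),(.6313,.1027,.1,-89.8),(.6313,.1027,.026,-89.8))"
```

```text
t 13.18 p [0.4787 0.1022 0.0142] phi -32.5 q6 0.69 f [-1.3  1.   5.1] op 0.311
[-0.0004, -0.005, -0.1158] [0.13, -0.1, 0.0] rows 1.9
[0.0825, 0.1286, -0.0853] [0.07, -0.16, 57.3] rows 5.4
[0.0824, 0.1284, -0.0113] [0.07, -0.16, 57.3] rows 1.2
```

Call:
jog_arm --pt "0 0 -0.03 0.1 -0.1 0 0" --pt "0 0 -0.07 0.1 -0.1 0 0" --pt "0.005 0.01 -0.1 0.1 -0.1 8 0" --pt "0.02 0.03 -0.115 0.1 -0.1 16 0" --pt "0.035 0.055 -0.115 0.1 -0.1 25 0" --pt "0.05 0.08 -0.11 0.1 -0.1 34 0" --pt "0.065 0.1 -0.1 0.1 -0.2 43 0" --pt "0.078 0.12 -0.09 0.1 -0.2 52 0" --pt "0.0825 0.1285 -0.08 0.1 -0.2 57.3 0" --pt "0.0825 0.1285 -0.07 0.1 -0.2 57.3 0" --pt "0.0825 0.1285 -0.05 0.1 -0.2 57.3 0" --pt "0.0825 0.1285 -0.03 0.1 -0.2 57.3 0" --pt "0.0825 0.1285 -0.015 0.1 -0.2 57.3 0" --pt "0.0825 0.1285 -0.011 0.1 -0.2 57.3 0" --pt "0.0825 0.1285 -0.011 0.1 -0.2 57.3 0" --pt "0.0825 0.1285 -0.011 0.1 -0.2 57.3 0"

```text
time_s: 15.18
ee_pos: [0.6315, 0.1026, 0.025]
ee_rot: [[1.0, 0.004, -0.001], [0.004, -1.0, -0.0], [-0.001, 0.0, -1.0]]
contact_force: [0.8, -0.3, -0.1]
opening: 0.317
grip_force: 59.5
```

Call:
jog_arm --pt "0 0 0.001 0 0 0 0" --pt "0 0 0.002 0 0 0 0" --pt "0 0 0.003 0 0 0 0" --pt "0 0 0.003 0 0 0 0" --pt "0 0 0.003 0 0 0 0"

```text
time_s: 15.8
ee_pos: [0.6309, 0.1025, 0.0214]
ee_rot: [[1.0, 0.004, -0.003], [0.004, -1.0, -0.0], [-0.003, 0.0, -1.0]]
contact_force: [-0.4, -0.4, 0.8]
opening: 0.317
grip_force: 59.8
```

Call:
jog_arm --pt "0 0 0.0005 0 0 0 0" --pt "0 0 0.001 0 0 0 0" --pt "0 0 0.001 0 0 0 0" --pt "0 0 0.001 0 0 0 0"

```text
time_s: 16.3
ee_pos: [0.6308, 0.1026, 0.0213]
ee_rot: [[1.0, 0.004, -0.002], [0.004, -1.0, -0.0], [-0.002, 0.0, -1.0]]
contact_force: [-3.1, -0.6, 7.0]
opening: 0.314
grip_force: 60.8
```

Call:
jog_arm --pt "0 0 0 0 0 0 0.5" --pt "0 0 0 0 0 0 0.7" --pt "0 0 0 0 0 0 0.7" --pt "0 0 -0.01 0 0 0 0.7" --pt "0 0 -0.05 0 0 0 1" --pt "0 0 -0.1 0 0 0 1" --pt "-0.02 0 -0.13 0 0 0 1" --pt "-0.04 0 -0.13 0 0 0 1" --pt "-0.04 0 -0.13 0 0 0 1"

```text
time_s: 17.42
ee_pos: [0.59, 0.1025, 0.1515]
ee_rot: [[1.0, 0.004, -0.003], [0.004, -1.0, -0.0], [-0.003, 0.0, -1.0]]
contact_force: [0.3, 0.8, -0.9]
opening: 1.003
grip_force: 0.0
```

Run:
```python
from h import *
I=np.ascontiguousarray(snapshot("wrist")[:,:,::-1]);cv2.imwrite("pics/w5c.png",I[20:420,120:520])
T=cv2.imread("pics/top0.png");h=cv2.cvtColor(T,cv2.COLOR_BGR2HSV)
c=onz("top",[150.2,256],.06)[0];print(c)
goal((c[0],c[1],.17,0))
```

```text
[0.48838584 0.31622178 0.06      ]
t 17.48 p [0.5911 0.1025 0.151 ] phi -89.8 q6 1.67 f [ 0.6  0.4 -0.6] op 1.0
[-0.1019, -0.2141, -0.0189] [-0.07, 0.1, -89.79] rows 8.4
```

View pics/w5c.png

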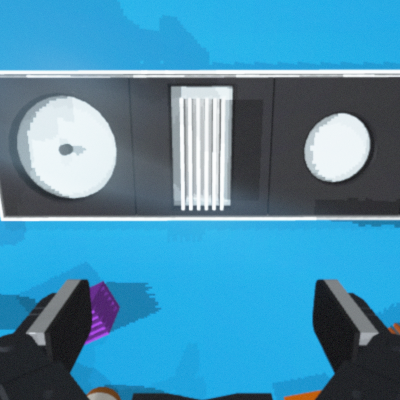

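The crop shows the heat sink square in its pocket at (203,152). Next is the capacitor.

Call:
jog_arm --pt "-0.02 -0.03 -0.019 0 0.1 -10 1" --pt "-0.03 -0.06 -0.019 0 0.1 -20 1" --pt "-0.05 -0.1 -0.019 0 0.1 -30 1" --pt "-0.06 -0.13 -0.019 0 0.1 -40 1" --pt "-0.08 -0.16 -0.019 0 0.1 -50 1" --pt "-0.09 -0.19 -0.019 0 0.1 -60 1" --pt "-0.1 -0.21 -0.019 0 0.1 -70 1" --pt "-0.102 -0.214 -0.019 0 0.1 -80 1" --pt "-0.102 -0.214 -0.019 -0.1 0.1 -89.8 1" --pt "-0.102 -0.214 -0.019 -0.1 0.1 -89.8 1" --pt "-0.102 -0.214 -0.019 -0.1 0.1 -89.8 1"

```text
time_s: 18.85
ee_pos: [0.4889, 0.3162, 0.1692]
ee_rot: [[0.003, 1.0, -0.001], [1.0, -0.003, -0.0], [-0.0, -0.001, -1.0]]
contact_force: [0.0, 0.2, 0.2]
opening: 0.998
grip_force: 0.0
```

Run:
```python
from h import *
o=observe();I=np.ascontiguousarray(snapshot("wrist")[:,:,::-1]);cv2.imwrite("pics/w6.png",I)
goal()
h=cv2.cvtColor(I,cv2.COLOR_BGR2HSV)
mat=(h[...,0]>88)&(h[...,0]<114)&(h[...,1]>110)
g=~mat;g[300:]=0;g[:,:200]=0;g[:,440:]=0
for c in blobs(g,1200):
    print('blob',cv2.boundingRect(c),cv2.minEnclosingCircle(c))
r=(h[...,1]<70)&(h[...,2]>120);r[300:]=0;r[:,:200]=0;r[:,440:]=0
cs=blobs(r,100)
for c in cs:
    (u,R)=cv2.minEnclosingCircle(c);p=onz("wrist",[u,[u[0]-R,u[1]],[u[0]+R,u[1]]],.06,o);print('ring',u,R,cv2.boundingRect(c),((p-o['ee_pos'])@o['ee_rot']).round(4).tolist())
cv2.imwrite("pics/w6c.png",I[:,120:520])
```

```text
t 18.9 p [0.4888 0.3161 0.1693] phi -0.1 q6 0.5 f [ 0.6 -0.6 -0.1] op 1.002
blob (298, 200, 49, 61) ((321.2244873046875, 229.6734619140625), 31.074308395385742)
blob (200, 0, 240, 40) ((319.5, 14.5), 120.37659454345703)
ring (430.0, 288.20001220703125) 12.870229721069336 (421, 279, 19, 21) [[-0.0418, 0.0797, 0.1091], [-0.0418, 0.0703, 0.1091], [-0.0418, 0.089, 0.1091]]
ring (321.1636657714844, 229.8227996826172) 30.56238555908203 (298, 201, 49, 60) [[0.0021, 0.0006, 0.1092], [0.0021, -0.0206, 0.1092], [0.0021, 0.0218, 0.1092]]
ring (283.43414306640625, 11.5) 84.22303009033203 (200, 0, 168, 24) [[0.1363, -0.0218, 0.1091], [0.1362, -0.0717, 0.1092], [0.1364, 0.0281, 0.1091]]
```

View pics/w6c.png

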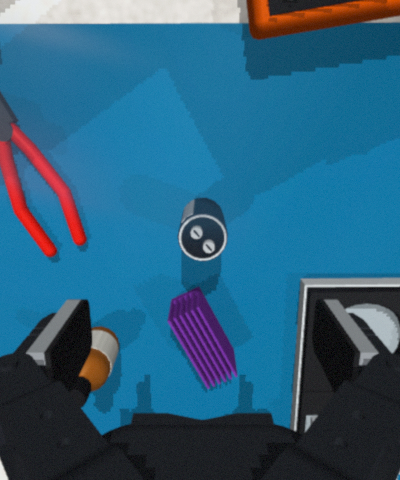

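The view shows the can's rim centred at (323,237) in the full frame, with the terminals on top; purple part and bottle are clear of the fingers.

Call:
jog_arm --pt "-0.003 0.0018 0.05 0 0 0 1" --pt "-0.003 0.0018 0.1 0 0 0 1" --pt "-0.003 0.0018 0.138 0 0 0 1" --pt "-0.003 0.0018 0.144 0 0 0 1" --pt "-0.003 0.0018 0.144 0 0 0 0.4" --pt "-0.003 0.0018 0.144 0 0 0 0" --pt "-0.003 0.0018 0.144 0 0 0 0" --pt "-0.003 0.0018 0.144 0 0 0 0" --pt "-0.003 0.0018 0.144 0 0 0 0" --pt "-0.003 0.0018 0.144 0 0 0 0" --pt "-0.003 0.0018 0.144 0 0 0 0" --pt "-0.003 0.0018 0.144 0 0 0 0"

```text
time_s: 20.4
ee_pos: [0.4915, 0.3138, 0.0275]
ee_rot: [[0.0, 1.0, 0.003], [1.0, -0.0, 0.002], [0.002, 0.003, -1.0]]
contact_force: [-0.2, 0.3, 6.4]
opening: 0.395
grip_force: 59.5
```

```bash
python3 -c "
from h import *
goal((.49,.313,.17,0),(.6317,.003,.17,0),(.6317,.003,.04,0))"
```

```text
t 20.4 p [0.4915 0.3138 0.0275] phi -0.0 q6 0.5 f [-0.2  0.3  6.4] op 0.395
[-0.0006, -0.0011, -0.1425] [0.16, -0.09, -0.0] rows 2.3
[-0.3106, 0.1406, -0.1426] [0.16, -0.09, -0.0] rows 5.5
[-0.3108, 0.1403, -0.0126] [0.16, -0.09, -0.0] rows 2.1
```

Call:
jog_arm --pt "0 0 -0.03 0.2 -0.1 0 0" --pt "0 0 -0.08 0.2 -0.1 0 0" --pt "-0.02 0.01 -0.12 0.2 -0.1 0 0" --pt "-0.06 0.03 -0.142 0.2 -0.1 0 0" --pt "-0.11 0.05 -0.142 0.2 -0.1 0 0" --pt "-0.16 0.07 -0.142 0.2 -0.1 0 0" --pt "-0.21 0.095 -0.142 0.2 -0.1 0 0" --pt "-0.26 0.12 -0.142 0.2 -0.1 0 0" --pt "-0.295 0.135 -0.13 0.2 -0.1 0 0" --pt "-0.311 0.1405 -0.11 0.2 -0.1 0 0" --pt "-0.311 0.1405 -0.08 0.2 -0.1 0 0" --pt "-0.311 0.1405 -0.05 0.2 -0.1 0 0" --pt "-0.311 0.1405 -0.025 0.2 -0.1 0 0" --pt "-0.311 0.1405 -0.014 0.2 -0.1 0 0" --pt "-0.311 0.1405 -0.0126 0.2 -0.1 0 0" --pt "-0.311 0.1405 -0.0126 0.2 -0.1 0 0" --pt "-0.311 0.1405 -0.0126 0.2 -0.1 0 0"

```text
time_s: 22.52
ee_pos: [0.6316, 0.0021, 0.0393]
ee_rot: [[-0.0, 1.0, -0.002], [1.0, 0.0, -0.002], [-0.002, -0.002, -1.0]]
contact_force: [-0.7, -0.1, -0.6]
opening: 0.394
grip_force: 59.8
```

Call:
jog_arm --pt "0.001 0 0.001 0 0 0 0" --pt "0.001 0 0.002 0 0 0 0" --pt "0.001 0 0.003 0 0 0 0" --pt "0.001 0 0.004 0 0 0 0" --pt "0.001 0 0.004 0 0 0 0"

```text
time_s: 23.15
ee_pos: [0.6306, 0.003, 0.0346]
ee_rot: [[-0.0, 1.0, -0.004], [1.0, 0.0, -0.002], [-0.002, -0.004, -1.0]]
contact_force: [-1.1, -0.6, 3.6]
opening: 0.389
grip_force: 60.2
```

Call:
jog_arm --pt "0 0 0.0005 0 0 0 0" --pt "0 0 0.0005 0 0 0 0.55" --pt "0 0 0.0005 0 0 0 0.7" --pt "0 0 0 0 0 0 0.7" --pt "0 0 -0.01 0 0 0 0.7" --pt "0 0 -0.05 0 0 0 0.9" --pt "0 0 -0.1 0 0 0 1" --pt "-0.02 0 -0.13 0 0 0 1" --pt "-0.04 0 -0.13 0 0 0 1" --pt "-0.04 0 -0.13 0 0 0 1"

```text
time_s: 24.4
ee_pos: [0.6306, -0.038, 0.1638]
ee_rot: [[0.002, 1.0, -0.005], [1.0, -0.002, -0.002], [-0.002, -0.005, -1.0]]
contact_force: [-0.4, 0.2, 0.1]
opening: 0.997
grip_force: 0.0
```

Run:
```python
from h import *
I=np.ascontiguousarray(snapshot("wrist")[:,:,::-1]);cv2.imwrite("pics/w7c.png",I[:400,120:520])
goal((.453,-.081,.15,0))
```

```text
t 24.45 p [ 0.6301 -0.0371  0.163 ] phi -0.1 q6 -0.12 f [ 0.3 -0.1  0.3] op 1.001
[-0.0441, -0.1769, 0.0142] [-0.38, 0.08, -0.1] rows 2.9
```

View pics/w7c.png

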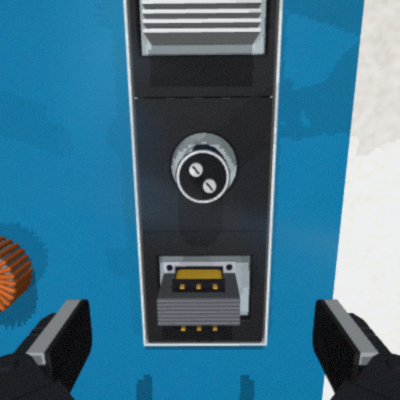

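The crop shows the capacitor upright in its pocket at (203,172) and the transformer and heat sink still seated. The last part is the choke.

Call:
jog_arm --pt "-0.01 -0.02 0 -0.1 0 10 1" --pt "-0.015 -0.04 0 -0.2 0 20 1" --pt "-0.02 -0.07 0 -0.4 0 30 1" --pt "-0.025 -0.1 0 -0.4 0 40 1" --pt "-0.03 -0.13 0.005 -0.4 0 50 1" --pt "-0.04 -0.155 0.01 -0.4 0 60 1" --pt "-0.044 -0.177 0.014 -0.4 0 70 1" --pt "-0.044 -0.177 0.014 -0.4 0 80 1" --pt "-0.044 -0.177 0.014 -0.4 0 90 1" --pt "-0.044 -0.177 0.014 -0.4 0 90 1" --pt "-0.044 -0.177 0.014 -0.4 0 90 1"

```text
time_s: 25.82
ee_pos: [0.4536, -0.0802, 0.1503]
ee_rot: [[1.0, 0.003, -0.001], [0.003, -1.0, -0.006], [-0.002, 0.006, -1.0]]
contact_force: [-0.3, 0.5, 0.3]
opening: 0.999
grip_force: 0.0
```

Run:
```python
from h import *
o=observe();I=np.ascontiguousarray(snapshot("wrist")[:,:,::-1]);cv2.imwrite("pics/w8.png",I)
goal()
h=cv2.cvtColor(I,cv2.COLOR_BGR2HSV)
g=((h[...,0]<18)|(h[...,0]>174))&(h[...,1]>80);g=cv2.morphologyEx(g.astype(np.uint8),cv2.MORPH_CLOSE,np.ones((5,5)))>0
for c in blobs(g,1200):
    b=cv2.boundingRect(c);x,y,w,hh=b;print(b)
    for z in(.034,0):
        p=onz("wrist",[[x,y+hh/2],[x+w,y+hh/2],[x+w/2,y],[x+w/2,y+hh]],z,o);print(z,((p-o['ee_pos'])@o['ee_rot']).round(4).tolist())
cv2.imwrite("pics/w8c.png",I[:,120:520])
```

```text
t 25.88 p [ 0.4538 -0.0803  0.1504] phi -89.9 q6 1.31 f [0.1 0.  0.4] op 1.001
(180, 272, 88, 86)
0.034 [[-0.066, -0.1078, 0.1157], [-0.0662, -0.0408, 0.1161], [-0.0309, -0.0718, 0.1159], [-0.1039, -0.0771, 0.116]]
0 [[-0.0843, -0.122, 0.1497], [-0.0844, -0.0462, 0.1501], [-0.0445, -0.0812, 0.1499], [-0.1271, -0.0872, 0.15]]
(285, 182, 83, 87)
0.034 [[0.0045, -0.026, 0.1161], [0.0044, 0.033, 0.1164], [0.0354, 0.0033, 0.1162], [-0.0286, 0.0036, 0.1163]]
0 [[-0.0045, -0.0294, 0.1501], [-0.0045, 0.0373, 0.1505], [0.0304, 0.0037, 0.1502], [-0.0419, 0.0041, 0.1503]]
```

View pics/w8c.png

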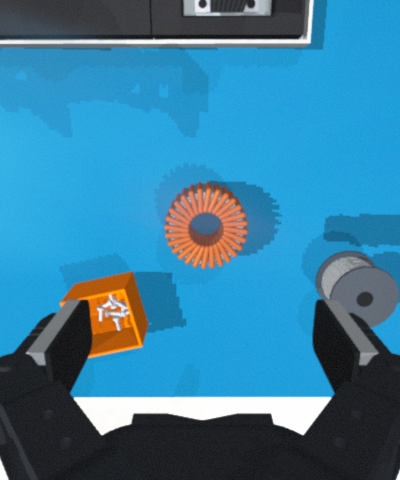

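The view shows the choke ring at (325,226) in the full frame, with the orange box and the reel clear of the finger paths.

Call:
jog_arm --pt "0.001 0.0035 0.05 0.3 0 0 1" --pt "0.001 0.0035 0.1 0.3 0 0 1" --pt "0.001 0.0035 0.135 0.3 0 0 1" --pt "0.001 0.0035 0.143 0.3 0 0 1" --pt "0.001 0.0035 0.143 0.3 0 0 0.6" --pt "0.001 0.0035 0.143 0.3 0 0 0" --pt "0.001 0.0035 0.143 0.3 0 0 0" --pt "0.001 0.0035 0.143 0.3 0 0 0" --pt "0.001 0.0035 0.143 0.3 0 0 0" --pt "0.001 0.0035 0.143 0.3 0 0 0"

```text
time_s: 27.12
ee_pos: [0.4564, -0.0854, 0.0094]
ee_rot: [[1.0, 0.0, 0.003], [0.0, -1.0, -0.002], [0.003, 0.002, -1.0]]
contact_force: [0.7, 1.4, 7.5]
opening: 0.668
grip_force: 65.5
```

```bash
python3 -c "
from h import *
goal((.455,-.084,.13,-90),(.631,.2026,.13,-90),(.631,.2026,.024,-90))"
```

```text
t 27.12 p [ 0.4564 -0.0854  0.0094] phi -90.0 q6 1.3 f [0.7 1.4 7.5] op 0.668
[-0.001, -0.0012, -0.1206] [0.12, -0.19, 0.01] rows 1.9
[0.1751, -0.2877, -0.1206] [0.12, -0.19, 0.01] rows 5.4
[0.1747, -0.288, -0.0146] [0.12, -0.19, 0.01] rows 1.7
```

Call:
jog_arm --pt "0 0 -0.03 0.1 -0.2 0 0" --pt "0 0 -0.08 0.1 -0.2 0 0" --pt "0.01 -0.02 -0.115 0.1 -0.2 0 0" --pt "0.035 -0.06 -0.12 0.1 -0.2 0 0" --pt "0.065 -0.11 -0.12 0.1 -0.2 0 0" --pt "0.095 -0.16 -0.12 0.1 -0.2 0 0" --pt "0.125 -0.21 -0.12 0.1 -0.2 0 0" --pt "0.155 -0.255 -0.12 0.1 -0.2 0 0" --pt "0.17 -0.28 -0.12 0.1 -0.2 0 0" --pt "0.175 -0.288 -0.11 0.1 -0.2 0 0" --pt "0.175 -0.288 -0.08 0.1 -0.2 0 0" --pt "0.175 -0.288 -0.05 0.1 -0.2 0 0" --pt "0.175 -0.288 -0.027 0.1 -0.2 0 0" --pt "0.175 -0.288 -0.016 0.1 -0.2 0 0" --pt "0.175 -0.288 -0.0146 0.1 -0.2 0 0" --pt "0.175 -0.288 -0.0146 0.1 -0.2 0 0" --pt "0.175 -0.288 -0.0146 0.1 -0.2 0 0"

```text
time_s: 29.25
ee_pos: [0.631, 0.203, 0.0236]
ee_rot: [[1.0, 0.0, -0.001], [0.0, -1.0, 0.001], [-0.001, -0.001, -1.0]]
contact_force: [1.2, -0.3, -3.0]
opening: 0.668
grip_force: 65.6
```

Call:
jog_arm --pt "0 0 0.002 0 0 0 0" --pt "0 0 0.003 0 0 0 0" --pt "0 0 0.004 0 0 0 0" --pt "0 0 0.005 0 0 0 0" --pt "0 0 0.006 0 0 0 0" --pt "0 0 0.006 0 0 0 0"

```text
time_s: 30.0
ee_pos: [0.6301, 0.2029, 0.0166]
ee_rot: [[1.0, 0.0, -0.003], [0.0, -1.0, 0.0], [-0.003, -0.0, -1.0]]
contact_force: [-1.1, -0.0, 0.7]
opening: 0.676
grip_force: 65.9
```

Call:
jog_arm --pt "0 0 0.0005 0 0 0 0" --pt "0 0 0.001 0 0 0 0" --pt "0 0 0.001 0 0 0 0"

```text
time_s: 30.38
ee_pos: [0.6301, 0.2029, 0.0165]
ee_rot: [[1.0, 0.0, -0.003], [0.0, -1.0, 0.001], [-0.003, -0.001, -1.0]]
contact_force: [-2.9, -0.9, 6.8]
opening: 0.668
grip_force: 66.8
```

Call:
jog_arm --pt "0 0 0.0005 0 0 0 0.8" --pt "0 0 0 0 0 0 0.9" --pt "0 0 0 0 0 0 0.9" --pt "0 0 -0.01 0 0 0 0.9" --pt "0 0 -0.05 0 0 0 1" --pt "0 0 -0.1 0 0 0 1" --pt "-0.03 0.03 -0.15 0 0 0 1" --pt "-0.06 0.08 -0.17 0 0 0 1" --pt "-0.07 0.13 -0.17 0 0 0 1" --pt "-0.07 0.15 -0.17 0 0 0 1" --pt "-0.07 0.15 -0.17 0 0 0 1"

```text
time_s: 31.75
ee_pos: [0.5612, 0.0519, 0.186]
ee_rot: [[1.0, -0.003, -0.002], [-0.003, -1.0, 0.001], [-0.002, -0.001, -1.0]]
contact_force: [0.3, -0.2, -0.1]
opening: 1.0
grip_force: 0.0
```

Run:
```python
from h import *
goal()
W=snapshot("wrist")[:,:,::-1];S=snapshot("scene")[:,:,::-1]
W=cv2.resize(W[:320],(640,320))
cv2.imwrite("pics/f.png",np.vstack([W,cv2.resize(S[180:460,150:550],None,fx=1.0,fy=1.0)]) if 0 else np.hstack([cv2.resize(W,(400,200)),S[190:390,130:530]]))
cv2.imwrite("pics/wf.png",np.ascontiguousarray(W))
cv2.imwrite("pics/sf.png",cv2.resize(S[90:480,150:640],None,fx=1.5,fy=1.5))
```

```text
t 31.75 p [0.5612 0.0519 0.186 ] phi -90.1 q6 1.59 f [ 0.3 -0.2 -0.1] op 1.0
```

View pics/wf.png

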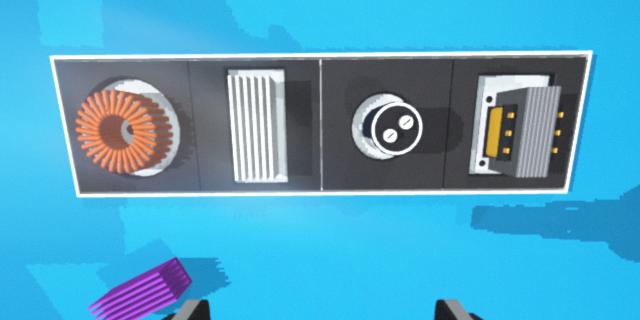

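View pics/sf.png

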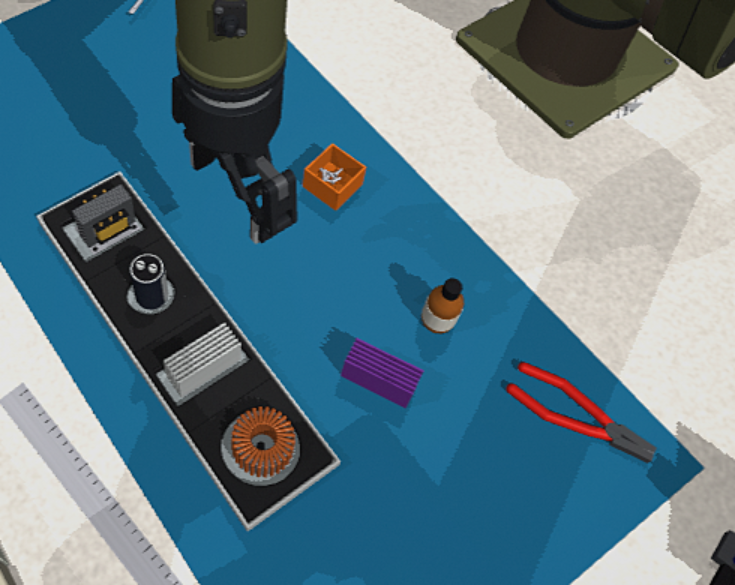

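The wrist view shows the choke (124,131), heat sink (257,125), capacitor (390,128) and transformer (515,128) seated in their pockets. The scene view agrees: the post is in the choke's bore and the bottle is standing.

```bash
python3 -c "
from plant import *
print(hand_in())"
```

```text
the job is handed in; nothing more can be done
None
```

I put the transformer, heat sink, capacitor and choke into their pockets in that order, upright and seated in the final pictures, left the reel and flux bottle alone, and handed the job in at about 32 s; no verdict came back.

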